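# Nest a housing in the inspection fixture

## Robot

A 6-joint arm with a two-finger parallel gripper is mounted at the origin on the work surface. World frame = base frame: x ahead of the robot, y to its left, z up, the work surface at z = 0. Lengths are in m, angles in rad, forces in N, time in s.
With the tool pointing down it reaches from about 0.35 to 0.975 m from the base axis. Payload 4.9 kg.
Tool frame: the origin (TCP) lies midway between the tips of the shut fingers; the grasp point (between the pads) lies 19 mm behind it (ctrl.hold_point_z is the distance from the TCP to the grasp point, in m); z points along the fingers, y is the line along which they close (so a half turn about z gives the same grasp; the last joint's range is limited). The gripper opens to 85 mm and grips with 20 to 120 N. Pads are 22 mm wide; open, the fingers measure 114 mm over their backs; the gripper's body (76 mm by 85 mm) begins 54 mm behind the grasp point. The pads swing forward as they close: fully open they stand 13 mm farther back than shut.
Start: joints at [1.123, 0.053, 1.613, -0, 1.476, -0.119], TCP at [0.202, 0.592, 0.231] pointing down, gripper open.
Joint ranges: [-3.01, 3.01], [-1.01, 2.22], [0.06, 2.58], [-1.02, 4.17], [0.09, 2.62], [-3.14, 3.14]. Speed limits (rad/s): [2.57, 2.57, 3.14, 3.14, 3.14, 3.14].

## Interface

Orientations are given as a rotation vector (axis times angle).
In Python, from station import status, viewer, finish_job, ctrl gives the robot as it stands.
- The arm moves only by the shell command python3 -m jog 'ROWS' [FORCE]. ROWS is JSON, a list of rows, each a list of 7 numbers: the turn, a rotation vector about the tool's x, y, z each as a share of 5 degrees, from -1 to 1, then the shift along the tool's x, y, z each as a share of 30 mm, from -1 to 1, then the opening, from -1 (shut) to 1 (fully open). A call has 1 to 5 rows; each row shifts and turns the commanded pose from where the row before left it, along the tool's axes as they then stand; what a row does not reach is not made up. A row lasts 1/8 s, in which the tool goes at most 62.5 mm and 10.7 degrees, less where a joint would pass 70% of its speed; a pose out of reach is approached as far as the arm can. A call with a number of a shift or a turn outside -1 to 1 is refused whole. A call with a gripper value outside its range is refused whole. The fingers move at their own pace and stop on an object; FORCE is the grip in N (left out, the last holds). Time passes only in rows, so rows that do not move let the fingers close. It gives the time, the measured TCP pose, the force, the opening and the grip force at its end, in the units of the state.
- status.get_obs(): the state, without advancing time (a new reading comes with each control period).
- viewer.get_image(name): name is "scene" or "top" or "wrist"; returns a dict with "img" (400x640x3 uint8, red, green, blue), "fovy" (degrees; the focal length in pixels is half the picture's height over the tangent of half this angle, whatever the lens; pixels are square), "cx", "cy" (the principal point, pixels), "rvec" (rotation vector, rad) and "tvec" (3), from world to camera coordinates, as OpenCV has them. Camera axes: x right, y down, z forward; pixel columns grow to the right and rows downward; lengths in m; the calibration is good to about 2 mm. A picture is of the moment at which its call begins. There is no depth.
- finish_job(): hands the job in; it is judged then, once.
The state is a dict: "t": time; "q": joint angles; "dq": joint speeds; "effort": joint torques, N m; "tool_pos": TCP position; "tool_rot": TCP orientation; "contact_force": force on the tool from outside, world axes, zero at the start; "wrist_torque": the same for the moment, N m; "opening": finger opening in m; "grip_force": force on a finger pad.
Only numpy, scipy, OpenCV 4.12 (cv2) and the standard library are available. Lean on these libraries where they do the work, as an engineer would, in place of code of your own. Each camera call takes 0.05 s, during which the arm holds its last target. There are 200 camera calls.

## Task

Push the flat rectangular instrument housing along the bench, without gripping or lifting it, into the corner of the L-shaped fixture until it sits flush against both the long rail and the end stop. Also push the sliding jaw from behind along the rail until it touches the housing and traps it there. Do not grip the jaw or pull at its front face; leave the housing flat on the bench, and leave the gauges and other things lying around where they are.

Things in the scene. Friction and masses are not known exactly. Their poses are not given: they have to be found in the camera images.
- housing: rectangular instrument housing, aluminium with a grey cover and a dark round window on top; 96 mm (its x) x 120 mm (its y) x 38 mm high, upright sides up to 30 mm, cover inset 5 mm above that; 0.4 to 0.9 kg, slides on the bench, at most 0.3 rad out of square with the fixture at the start; origin at the centre of its underside. Too wide for a small gripper.
- fixture: L-shaped aluminium fixture fixed to the bench, walls 22 mm high, no floor. Origin on the bench at the inner corner. Long rail: inner face at x = 0, 20 mm thick beyond, from y = +15 to -315 mm. End stop: inner face at y = 0, 15 mm thick beyond, from x = 0 to -110 mm. The housing belongs on the side x < 0, y < 0, its axes parallel to the fixture's.
- nest (a point): point on the bench where the housing's origin lies when it is flush in the corner: x = -48, y = -60 mm in the fixture frame; axes as the fixture's
- jaw (a joint): travel (m) of the sliding steel jaw on the long rail: 0 = fully open, grows towards the end stop (fixture +y); its face is at fixture y = -230 mm + travel, so it touches the nested housing at 0.110; end of travel 0.130. Resists with about 2.5 N, stays where it is left. Starts at 0 to 0.02, on the housing's -y side, away from the end stop.
- jaw_face (a point): centre of the jaw face that meets the housing (a 3 mm dark plate, not to be touched by the fingers), 20 mm above the bench. Block: 70 mm along fixture x (-71.5 to -1.5 mm), 24 mm thick (from the face back towards -y), from 2 to 38 mm above the bench; over the rail it has a thumbscrew, top at 48 mm. Push on its back (-y) side.
- ring_gauge: to be left alone: plain steel ring, 54 mm outside diameter, 28 mm bore, 18 mm high, lying flat; origin at the centre of its underside
- plug_gauge: to be left alone: small steel stepped plug standing upright, 28 mm diameter foot, 46 mm high; origin at the centre of its underside
- gauge_block: to be left alone: solid steel block 30 x 35 x 20 mm high; origin at the centre of its underside
- caliper: to be left alone: digital caliper lying flat, 200 mm long, up to 13 mm high, jaws near its +x end pointing to its -y; origin under the middle of its beam
- loupe: to be left alone: black eyepiece loupe, upright cylinder 38 mm diameter, 34 mm high; origin at the centre of its underside
- jar: to be left alone: small amber glass jar, 50 mm diameter, 50 mm high; origin at the centre of its underside
- driver: to be left alone: screwdriver 150 mm long along its x axis, origin under it on the bench
Not all that is in view belongs to the job. Several things look just like the housing: the one meant starts farthest to the robot's left.

How it is judged:
By the outcome, as a careful person would: the job done as asked, in the order asked, and still so for the second after the job is handed in, with the robot touching nothing.
It also fails if it takes over 48 s, if anything falls off the work surface, if the arm or the gripper's body presses on something with over 40 N, if the wrist force passes 120 N, or if a joint passes its speed limit or range.

## Working session

There is one attempt and no reset: what is moved stays moved. The work goes in short steps, Python scripts to look and compute and a shell command to move; the robot and the scene stay as the last step left them, time stands still between calls to the robot, and variables do not carry over. Pictures are saved under pics/ and viewed, at most 10 in all, crops included, and the job is handed in when it is done.

```bash
mkdir -p pics
python3 - <<'E'
from station import status, viewer
import cv2,numpy as np
for n in("top","scene"):
    d=viewer.get_image(n); cv2.imwrite(f"pics/{n}0.png",d["img"][:,:,::-1])
    R=cv2.Rodrigues(np.array(d["rvec"]))[0]; print(n,d["fovy"],d["cx"],d["cy"],-R.T@np.array(d["tvec"]),R.tolist())
o=status.get_obs();print(o["t"],o["tool_pos"],o["tool_rot"],o["opening"])
E
```

```text
top 57.26848172018691 315.28014269102596 201.9861127939413 [ 0.4582868  -0.00136843  0.89641382] [[-0.0034623553933966766, -0.9998110216376608, 0.019129378112920363], [-0.9944737704859894, 0.0014353764896343213, -0.10497551862083378], [0.10492822265963447, -0.019387127332079535, -0.9942908062449839]]
scene 51.22535432739752 326.4551573754488 200.5181916909325 [0.94234669 0.48676819 0.92381215] [[-0.776073971493122, 0.6306404213202051, 0.00136006175118078], [0.5175807993783447, 0.6381705748809988, -0.5699547644076054], [-0.3603044641490952, -0.441623115736857, -0.8216749459251536]]
0.1 [0.20159456 0.59100212 0.23018226] [-5.14144825e-01 -3.09866082e+00  2.79366145e-03] 0.08538698582693968
```

View pics/top0.png

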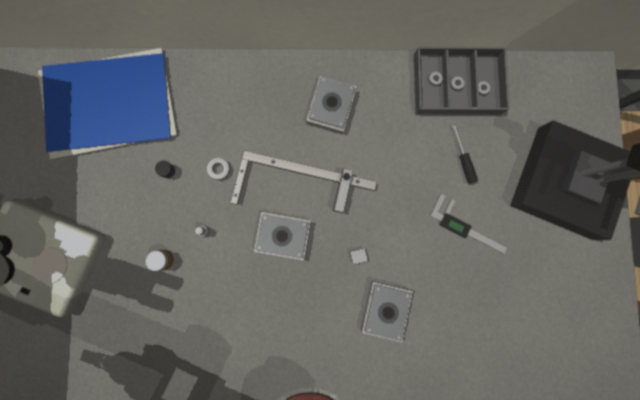

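View pics/scene0.png

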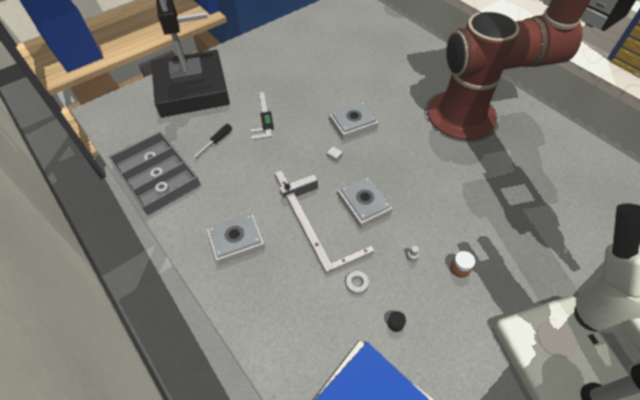

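Top view: three lookalikes, at (332,103), (282,236) and (388,312). World +y is to the left in this picture, so the housing meant is the one at (282,236). The fixture corner is near (246,160), the rail runs right to (376,185), the end stop runs down to (235,202), and the jaw is at (344,190). In the scene view the housing is at (364,200). I'll measure these and check in one close crop.

```bash
cat > h.py <<'E'
import cv2,numpy as np
from station import status, viewer
def cam(n):
    d=viewer.get_image(n); d["f"]=200/np.tan(np.radians(d["fovy"]/2)); d["R"]=cv2.Rodrigues(np.array(d["rvec"],float))[0]
    d["C"]=-d["R"].T@np.array(d["tvec"]); d["bgr"]=np.ascontiguousarray(d["img"][:,:,::-1]); return d
def ray(d,uv,z):
    uv=np.atleast_2d(uv).astype(float)
    v=np.c_[(uv[:,0]-d["cx"])/d["f"],(uv[:,1]-d["cy"])/d["f"],np.ones(len(uv))]@d["R"]
    return (d["C"]+v*((z-d["C"][2])/v[:,2])[:,None])[:,:2]
def crop(d,x0,y0,x1,y1,s,name):
    c=cv2.resize(d["bgr"][y0:y1,x0:x1],None,fx=s,fy=s,interpolation=cv2.INTER_CUBIC); cv2.imwrite(name,c)
E
python3 - <<'E'
from h import *
d=cam("top"); crop(d,220,140,390,270,4.6,"pics/c1.png")
g=cv2.cvtColor(d["bgr"],cv2.COLOR_BGR2GRAY)
print("bench",g[260,330],g[215,290],"housing",g[225,265],"rail",g[165,290],g[190,236])
m=(g>np.median(g[130:300,200:400])+22).astype(np.uint8)
cs,_=cv2.findContours(m,cv2.RETR_EXTERNAL,cv2.CHAIN_APPROX_NONE)
for c in cs:
    if cv2.contourArea(c)>150 and 200<c[:,0,0].mean()<420: 
        r=cv2.minAreaRect(c); print(np.round(r[0]),np.round(r[1],1),r[2],cv2.contourArea(c)); print(np.round(ray(d,cv2.boxPoints(r),.03),4).tolist())
E
```

```text
bench 114 110 housing 130 rail 172 185
[342. 195.] [ 7.8 30.9] 12.994616508483887 201.5
[[0.5328, -0.0645], [0.6052, -0.0818], [0.601, -0.1], [0.5286, -0.0825]]
[217. 168.] [20. 20.] 90.0 327.0
[[0.6561, 0.2408], [0.6561, 0.1931], [0.6075, 0.1921], [0.6075, 0.2395]]
[285. 188.] [99.8 53.6] 13.324532508850098 874.5
[[0.5496, 0.1826], [0.6757, 0.1556], [0.6196, -0.0778], [0.4946, -0.0472]]
```

View pics/c1.png

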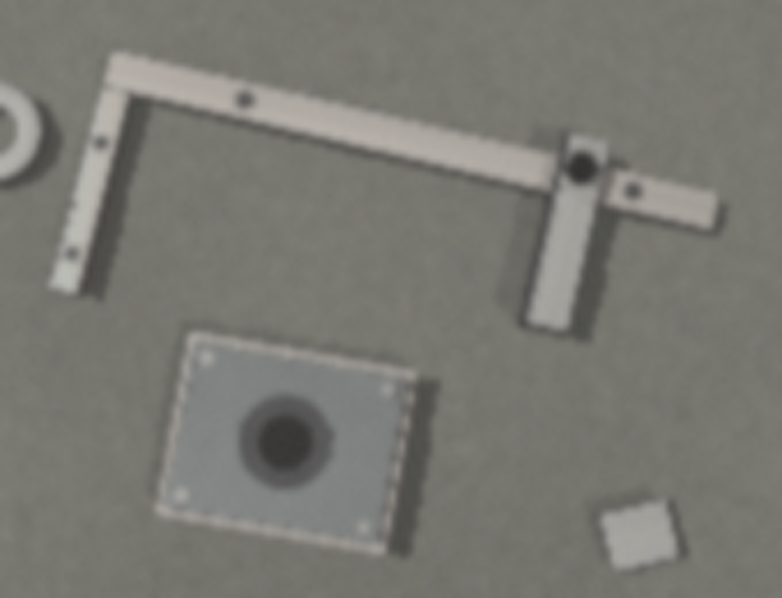

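The crop shows the housing (corners near crop (190,332), (415,372), (386,554), (157,514)), the fixture's inner corner near (128,96), the jaw with its plate on the left side, and the gauge block at (640,535). The choice is confirmed.

Run:
```python
from h import *
d=cam("top")
P=lambda L:np.array(L,float)/4.6+[220,140]-.4
f=ray(d,P([(110,53),(722,192),(714,230),(128,96),(50,290),(78,294)]),.022)
print("fix",f.round(4).tolist())
print("rail len",np.hypot(*(f[0]-f[1])),"stop",np.hypot(*(f[3]-f[5])))
a1=np.arctan2(*( (f[0]-f[1])[[0,1]]*[-1,1])); a2=np.arctan2(*(f[2]-f[3])[[0,1]]*1) if 0 else None
yv=(f[0]-f[1]);th1=np.arctan2(-yv[0],yv[1]); yv=(f[3]-f[2]);th2=np.arctan2(-yv[0],yv[1]); xv=f[3]-f[5];th3=np.arctan2(xv[1],xv[0])
print("th",th1,th2,th3)
h=ray(d,P([(190,332),(415,372),(386,554),(157,514)]),.03);print("h",h.round(4).tolist(),[np.hypot(*(h[i]-h[(i+1)%4])) for i in range(4)])
c=h.mean(0);yv=h[0]-h[1]+h[3]-h[2];xv=h[0]-h[3]+h[1]-h[2]
print("hc",c,"yaw",np.arctan2(-yv[0],yv[1]),np.arctan2(xv[1],xv[0]))
th=(th1+th2)/2;R=np.array([[np.cos(th),-np.sin(th)],[np.sin(th),np.cos(th)]])
# origin: average estimates from known points
K=np.array([(20,15),(20,-315),(0,-315),(0,0),(-110,15),(-110,0)])/1000
e=f-K@R.T;o=e.mean(0);print("origin",o,"resid mm",((e-o)*1000).round(1).tolist())
print("nest",o+R@[-.048,-.06])
F=lambda p:((p-o)@R*1000).round(1)
print("housing in fixture",F(h).tolist(),F(c))
print("jaw top front-in,front..",F(ray(d,P([(527,322),(570,331),(572,135),(606,140)]),.038)).tolist())
print("block",F(ray(d,P([(640,535)]),.02)),"ring",F(ray(d,[(217.5,168.5)],.018)),"plug",F(ray(d,[(201,230)],.046)))
np.savez("fix.npz",o=o,R=R,th=th)
```

```text
fix [[0.675, 0.1554], [0.6007, -0.1671], [0.5805, -0.1625], [0.6519, 0.1455], [0.5493, 0.1843], [0.5472, 0.1698]]
rail len 0.3309268481929637 stop 0.10747673497350478
th -0.22647035112307928 -0.2278503250239922 -0.22732227817662987
h [[0.5266, 0.1105], [0.5058, -0.0052], [0.4133, 0.0097], [0.4339, 0.1261]] [np.float64(0.1175143582831246), np.float64(0.09369537121574974), np.float64(0.1181559056430478), np.float64(0.09403158924603898)]
hc [0.46989141 0.06027054] yaw -0.1769271177193424 -0.1633193837722227
origin [0.65248393 0.14491675] resid mm [[-0.4, 0.4], [-0.4, -0.6], [-1.1, -0.5], [-0.6, 0.6], [0.6, -0.0], [1.9, 0.1]]
nest [0.59220436 0.09726833]
housing in fixture [[-114.9, -61.9], [-109.1, -179.3], [-202.6, -185.6], [-208.7, -67.6]] [-158.8 -123.6]
jaw top front-in,front.. [[-71.9, -229.5], [-71.4, -252.0], [28.3, -231.2], [29.7, -249.0]]
block [[-164.8 -311.2]] ring [[-35.6  67. ]] plug [[-187.2   59.9]]
```

```bash
cat > plan.py <<'E'
import numpy as np,sys
from scipy.spatial.transform import Rotation as Ro
from station import status
z=np.load("fix.npz");o,R,th=z["o"],z["R"],float(z["th"])
def rep(fx,fy,h,yaw_deg):  # target: fixture mm, tip height mm, tool-y direction in fixture deg
    s=status.get_obs();T=Ro.from_rotvec(s["tool_rot"]).as_matrix();p=np.array(s["tool_pos"])
    f=(p[:2]-o)@R*1000
    a=np.degrees(th+0)+yaw_deg;ty=np.array([np.cos(np.radians(a)),np.sin(np.radians(a)),0]);tz=np.array([0,0,-1.]);
    G=np.c_[np.cross(ty,tz),ty,tz]
    rv=np.degrees(Ro.from_matrix(T.T@G).as_rotvec())/5
    g=np.r_[o+R@(np.array([fx,fy])/1000),h/1000]
    print("t",round(s["t"],2),"fix",f.round(1),"z",round(p[2]*1000,1),"open",round(s["opening"]*1000),"F",np.round(R.T@np.array(s["contact_force"])[:2],1),"| rot units",rv.round(2),"shift now",((T.T@(g-p))/.03).round(2),"shift after rot",((G.T@(g-p))/.03).round(2))
if __name__=="__main__": rep(*map(float,sys.argv[1:5]))
E
python3 -m jog '[[0,0,1,0,-1,0,0.2],[0,0,1,0,-1,0,0.2],[0,0,1,0,-1,0,0.2],[0,0,1,0,-1,0,0.2],[0,0,1,0,-1,0,0.2]]'
python3 -m jog '[[0,0,1,0,0,0,0.2],[0,0,1,0,0,0,0.2],[0,0,1,0,0,0,0.2],[0,0,1,0,0,0,0.2],[0,0,1,0,0,0,0.2]]'
python3 -m jog '[[0,0,1,0,0,0,0.2],[0,0,1,0,0,0,0.2],[0,0,1,0,0,0,0.2],[0,0,1,0,0,0,0.2],[0,0,1,0,0,0,0.2]]'
python3 -m jog '[[0,0,1,0,0,0,0.2],[0,0,0.8,0,0,0,0.2],[0,0,0,0,0,0,0.2]]'
python3 plan.py -158 -222 100 0
```

```text
t: 0.82
tool_pos: [0.1295, 0.4601, 0.231]
tool_rot: [-1.178, -2.912, 0.001]
contact_force: [0.1, 0.0, 0.1]
opening: 0.0513
grip_force: 0.0
t: 1.45
tool_pos: [0.1299, 0.4609, 0.2311]
tool_rot: [1.779, 2.589, -0.001]
contact_force: [-0.4, 0.8, 0.3]
opening: 0.0515
grip_force: 0.0
t: 2.08
tool_pos: [0.1299, 0.461, 0.2311]
tool_rot: [2.298, 2.142, -0.0]
contact_force: [0.6, 0.8, -0.1]
opening: 0.0511
grip_force: 0.0
t: 2.45
tool_pos: [0.13, 0.461, 0.2311]
tool_rot: [2.455, 1.96, -0.0]
contact_force: [0.0, 0.2, -0.4]
opening: 0.0514
grip_force: 0.0
t 2.45 fix [-580.3  190.2] z 231.1 open 51 F [-0.   0.2] | rot units [-0.    0.    0.04] shift now [-13.79  14.02   4.37] shift after rot [-13.74  14.08   4.37]
```

```bash
python3 -m jog '[[0,0,0,0,1,0,0.2],[0,0,0,0,1,0,0.2],[0,0,0,-0.5,1,0,0.2],[0,0,0,-1,1,0,0.2],[0,0,0,-1,1,0,0.2]]' >/dev/null
python3 -m jog '[[0,0,0,-1,1,0,0.2],[0,0,0,-1,1,0,0.2],[0,0,0,-1,1,0,0.2],[0,0,0,-1,1,0,0.2],[0,0,0,-1,1,0,0.2]]' >/dev/null
python3 -m jog '[[0,0,0,-1,1,0,0.2],[0,0,0,-1,1,0,0.2],[0,0,0,-1,1,0,0.2],[0,0,0,-1,1,0.5,0.2],[0,0,0,-1,0,0.5,0.2]]' >/dev/null
python3 -m jog '[[0,0,0,-1,0,1,0.2],[0,0,0,-0.2,0,1,0.2],[0,0,0,0,0,0,0.2]]'
python3 plan.py -158 -222 9 0
```

```text
t: 4.7
tool_pos: [0.4461, -0.0329, 0.1386]
tool_rot: [-2.453, -1.956, 0.006]
contact_force: [0.0, -1.0, -0.6]
opening: 0.0508
grip_force: 0.0
t 4.7 fix [-161.1 -219.7] z 138.6 open 51 F [ 0.3 -1. ] | rot units [-0.07 -0.    0.03] shift now [-0.08  0.13  4.32] shift after rot [-0.08  0.1   4.32]
```

```bash
python3 -m jog '[[0,0,0,0,0.1,1,0.2],[0,0,0,-0.1,0,1,0.2],[0,0,0,0,0,1,0.2],[0,0,0,0,0,0.8,0.2],[0,0,0,0,0,0.52,0.2]]'
python3 -m jog '[[0,0,0,0.2,0,0,0.2],[0,0,0,0.3,0,0,0.2],[0,0,0,0.3,0,0,0.2],[0,0,0,0.3,0,0,0.2],[0,0,0,0.3,0,0,0.2]]'
python3 plan.py -158 -143 9 0
python3 -c "
from h import *
d=cam('top');crop(d,220,140,390,270,4.6,'pics/c2.png')"
```

```text
t: 5.32
tool_pos: [0.4512, -0.0362, 0.012]
tool_rot: [2.454, 1.96, 0.001]
contact_force: [0.3, 0.1, 0.0]
opening: 0.0511
grip_force: 0.0
t: 5.95
tool_pos: [0.4603, 0.0039, 0.0126]
tool_rot: [2.453, 1.959, -0.002]
contact_force: [-1.3, -5.7, 2.8]
opening: 0.0511
grip_force: 2.8
t 5.95 fix [-155.5 -180.6] z 12.6 open 51 F [ 0.  -5.8] | rot units [0.01 0.03 0.05] shift now [ 1.26 -0.08  0.12] shift after rot [ 1.25 -0.08  0.12]
```

View pics/c2.png

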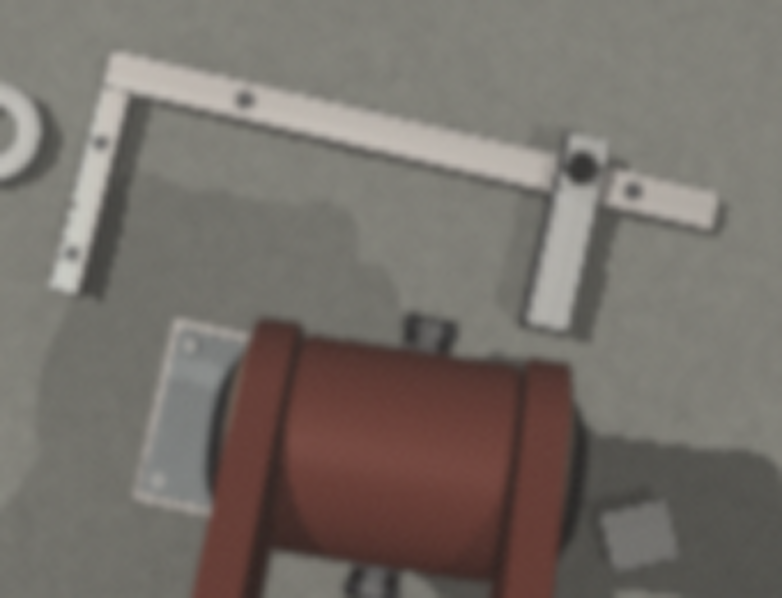

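The arm hides most of the housing. Its +y edge is visible at crop (175,318)–(134,495), so it has shifted left with both fingers pushing. I'll measure that edge.

```bash
cat > meas.py <<'E'
from h import *
import sys,json
z=np.load("fix.npz");o,R=z["o"],z["R"]
d=cam("top");P=np.array(json.loads(sys.argv[1]),float)/4.6+[220,140]-.4
print(((ray(d,P,float(sys.argv[2]))-o)@R*1000).round(1).tolist())
E
python3 meas.py '[[175,318],[134,495]]' 0.03
```

```text
[[-109.6, -52.7], [-202.0, -53.9]]
```

```bash
python3 -m jog '[[0,0,0,0.26,0,0.05,0.2],[0,0,0,0.26,0,0,0.2],[0,0,0,0.26,0,0,0.2],[0,0,0,0.26,0,0,0.2],[0,0,0,0.16,0,0,0.2]]'
python3 plan.py -158 -143 9 0
python3 -m jog '[[0,0,0,-0.6,0,0,0.2],[0,0,0,-0.3,0,-1,0.2],[0,0,-1,0,0,-1,0.2],[0,0,-1,0,0,-1,0.2],[0,0,-1,0,0,0,0.2]]'
python3 -m jog '[[0,0,-1,0,0,0,0.2],[0,0,-1,0,0,0,0.2],[0,0,-1,0,0,0,0.2],[0,0,-1,0,0,0,0.2],[0,0,-1,0,0,0,0.2]]' >/dev/null
python3 -m jog '[[0,0,-1,0,0,0,0.2],[0,0,-1,0,0,0,0.2],[0,0,-1,0,0,0,0.2],[0,0,-1,0,0,0,0.2],[0,0,-1,0,0,0,0.2]]' >/dev/null
python3 -m jog '[[0,0,-1,0,0,0,0.2],[0,0,-1,0,0,0,0.2],[0,0,-1,0,0,0,0.2],[0,0,-1,0,0,0,0.2],[0,0,-1,0,0,0,0.2]]'
python3 plan.py -240 -72 100 90
```

```text
t: 6.68
tool_pos: [0.4684, 0.0388, 0.011]
tool_rot: [2.453, 1.958, -0.001]
contact_force: [-0.8, -6.4, 3.6]
opening: 0.0513
grip_force: 3.1
t 6.67 fix [-155.4 -144.9] z 11.0 open 51 F [ 0.7 -6.4] | rot units [0.02 0.03 0.04] shift now [ 0.06 -0.09  0.06] shift after rot [ 0.06 -0.09  0.07]
t: 7.3
tool_pos: [0.464, 0.0133, 0.1035]
tool_rot: [2.173, 2.263, 0.007]
contact_force: [-0.0, -0.2, 0.5]
opening: 0.0512
grip_force: 0.0
t: 9.18
tool_pos: [0.4617, 0.0136, 0.1001]
tool_rot: [-0.347, -3.122, -0.001]
contact_force: [-0.6, 0.7, -0.7]
opening: 0.0512
grip_force: 0.0
t 9.18 fix [-156.3 -170.9] z 100.1 open 51 F [-0.7  0.6] | rot units [ 0.01 -0.    0.07] shift now [2.77 3.31 0.01] shift after rot [2.79 3.3  0.  ]
```

```bash
python3 -m jog '[[0,0,0,0.9,0.2,0,0.2],[0,0,0,0.9,1,0,0.2],[0,0,0,0.95,1,0,0.2],[0,0,0,0,1,0,0.2],[0,0,0,0,0.1,0,0.2]]'
python3 plan.py -240 -72 9 90
python3 -c "
from h import *
d=cam('top');crop(d,220,140,390,270,4.6,'pics/c3.png')"
```

```text
t: 9.8
tool_pos: [0.4032, 0.1295, 0.1003]
tool_rot: [0.347, 3.122, 0.001]
contact_force: [-0.8, -0.4, 0.2]
opening: 0.0512
grip_force: 0.0
t 9.8 fix [-239.4  -71.2] z 100.3 open 51 F [-0.7 -0.5] | rot units [0.01 0.   0.07] shift now [ 0.02 -0.03  3.04] shift after rot [ 0.02 -0.03  3.04]
```

View pics/c3.png

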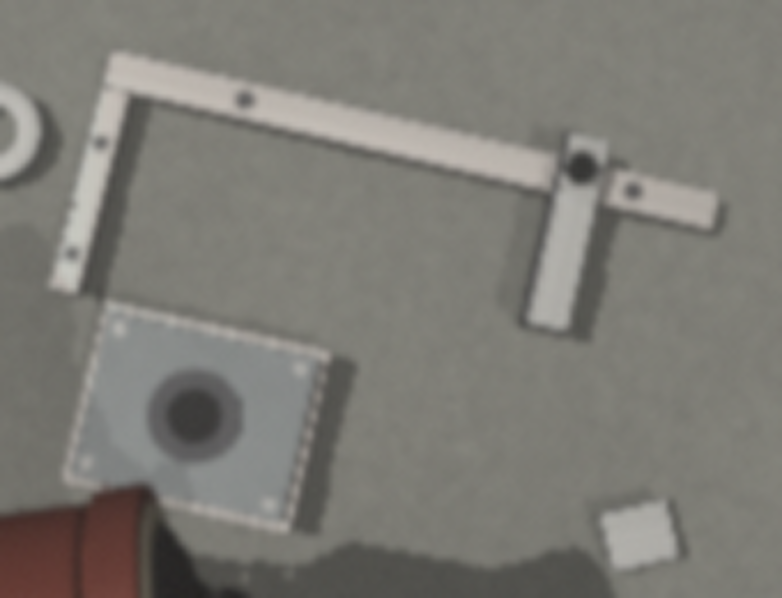

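The housing corners are now at crop (106,302), (329,354), (292,530) and (66,482). It looks square to the fixture and is just clear of the stop.

```bash
python3 meas.py '[[106,302],[329,354],[292,530],[66,482]]' 0.03
python3 -m jog '[[0,0,0,0,0,1,0.2],[0,0,0,0,0,1,0.2],[0,0,0,0,0,0.7,0.2],[0,0,0,0,0,0.34,0.2],[0,0,0,-0.3,0,0,0.2]]'
python3 plan.py -110 -76 9 90
```

```text
[[-109.5, -16.2], [-110.0, -134.1], [-201.4, -136.3], [-203.3, -18.7]]
t: 10.52
tool_pos: [0.4116, 0.1254, 0.0084]
tool_rot: [-0.352, -3.12, 0.001]
contact_force: [-0.2, 0.3, 0.2]
opening: 0.0512
grip_force: 0.0
t 10.53 fix [-230.3  -73.2] z 8.4 open 51 F [-0.3  0.2] | rot units [-0.01 -0.02  0.03] shift now [-4.01 -0.1  -0.03] shift after rot [-4.01 -0.09 -0.02]
```

```bash
python3 -m jog '[[0,0,0.03,-0.35,-0.1,0,0.2],[0,0,0,-0.35,0,0,0.2],[0,0,0,-0.35,0,0,0.2],[0,0,0,-0.35,0,0,0.2],[0,0,0,-0.35,0,0,0.2]]'
python3 -m jog '[[0,0,0,-0.35,0,0,0.2],[0,0,0,-0.35,0,0,0.2],[0,0,0,-0.35,0,0,0.2],[0,0,0,-0.35,0,0,0.2],[0,0,0,-0.3,0,0,0.2]]'
python3 -m jog '[[0,0,0,-0.2,0,0,0.2],[0,0,0,-0.1,0,0,0.2]]'
python3 plan.py -106 -76 9 90
```

```text
t: 11.15
tool_pos: [0.4625, 0.1114, 0.0096]
tool_rot: [-0.355, -3.118, -0.001]
contact_force: [-8.1, 1.7, 5.6]
opening: 0.0512
grip_force: 3.6
t: 11.78
tool_pos: [0.5122, 0.0999, 0.0096]
tool_rot: [-0.355, -3.118, -0.001]
contact_force: [-6.6, 1.5, 4.7]
opening: 0.051
grip_force: 3.6
t: 12.02
tool_pos: [0.521, 0.0979, 0.0095]
tool_rot: [-0.356, -3.119, -0.0]
contact_force: [-7.1, 2.2, 5.1]
opening: 0.0512
grip_force: 3.5
t 12.03 fix [-117.5  -75.5] z 9.5 open 51 F [-7.4  0.5] | rot units [-0.   -0.03  0.  ] shift now [-0.38 -0.02  0.02] shift after rot [-0.38 -0.02  0.02]
```

```bash
python3 -m jog '[[0,0,0,-0.1,0,0,0.2],[0,0,0,-0.1,0,0,0.2],[0,0,0,-0.08,0,0,0.2]]'
python3 -m jog '[[0,0,0,-0.07,0,0,0.2],[0,0,0,0,0,0,0.2]]'
python3 plan.py -106 -76 9 90
```

```text
t: 12.4
tool_pos: [0.5289, 0.096, 0.0095]
tool_rot: [-0.355, -3.119, -0.0]
contact_force: [-7.0, 1.0, 4.8]
opening: 0.0512
grip_force: 3.4
t: 12.65
tool_pos: [0.5302, 0.0958, 0.0094]
tool_rot: [-0.355, -3.117, -0.001]
contact_force: [-8.9, 1.9, 6.0]
opening: 0.0511
grip_force: 4.4
t 12.65 fix [-108.1  -75.4] z 9.4 open 51 F [-9.1 -0.1] | rot units [-0.   -0.05  0.  ] shift now [-0.07 -0.02  0.01] shift after rot [-0.07 -0.02  0.01]
```

```bash
python3 -m jog '[[0,0,0,-0.07,0,0,0.2],[0,0,0,0,0,0,0.2]]'
python3 -m jog '[[0,0,0,-0.07,0,0,0.2],[0,0,0,0,0,0,0.2]]'
python3 plan.py -106 -76 9 90
```

```text
t: 12.9
tool_pos: [0.5302, 0.0957, 0.009]
tool_rot: [-0.355, -3.112, -0.001]
contact_force: [-15.5, 3.3, 10.6]
opening: 0.0513
grip_force: 7.7
t: 13.15
tool_pos: [0.5302, 0.0957, 0.0085]
tool_rot: [-0.354, -3.106, -0.001]
contact_force: [-21.2, 5.1, 15.0]
opening: 0.0512
grip_force: 10.8
t 13.15 fix [-108.   -75.5] z 8.5 open 51 F [-21.8   0.2] | rot units [-0.01 -0.17 -0.  ] shift now [-0.07 -0.02 -0.02] shift after rot [-0.07 -0.02 -0.02]
```

```bash
python3 -m jog '[[0,0,0,0.6,0,0,0.2],[0,0,0,0.2,0,-1,0.2],[0,0,1,0,0,-1,0.2],[0,0,1,0,0,-1,0.2],[0,0,1,0,0,0,0.2]]' >/dev/null
python3 -m jog '[[0,0,1,0,0,0,0.2],[0,0,1,0,0,0,0.2],[0,0,1,0,0,0,0.2],[0,0,1,0,0,0,0.2],[0,0,1,0,0,0,0.2]]' >/dev/null
python3 -m jog '[[0,0,1,0,0,0,0.2],[0,0,1,0,0,0,0.2],[0,0,1,0,0,0,0.2],[0,0,1,0,0,0,0.2],[0,0,1,0,0,0,0.2]]' >/dev/null
python3 -m jog '[[0,0,1,0,0,0,0.2],[0,0,1,0,0,0,0.2],[0,0,1,0,0,0,0.2],[0,0,1,0,0,0,0.2],[0,0,1,0,0,0,0.2]]'
python3 plan.py -48 -170 60 0
```

```text
t: 15.65
tool_pos: [0.5134, 0.0996, 0.1]
tool_rot: [2.46, 1.951, 0.003]
contact_force: [-0.8, 0.9, -0.4]
opening: 0.0517
grip_force: 0.0
t 15.65 fix [-125.3  -75.5] z 100.0 open 52 F [-0.9  0.7] | rot units [ 0.03 -0.01 -0.03] shift now [-3.14  2.58  1.34] shift after rot [-3.15  2.58  1.33]
```

```bash
python3 -m jog '[[0,0,0,-1,0.85,0,0],[0,0,0,-1,0.85,0,0],[0,0,0,-1,0.8,0,0],[0,0,0,-0.14,0,0,0],[0,0,0,0,0,0,0]]'
python3 plan.py -50 -170 9 0
python3 -c "
from h import *
d=cam('top');crop(d,220,140,390,270,4.6,'pics/c4.png')"
```

```text
t: 16.27
tool_pos: [0.5642, -0.009, 0.0993]
tool_rot: [2.459, 1.955, 0.001]
contact_force: [-0.3, 1.1, 0.7]
opening: 0.0429
grip_force: 0.0
t 16.27 fix [ -51.3 -169.8] z 99.3 open 43 F [-0.6  1. ] | rot units [ 0.01 -0.   -0.  ] shift now [-0.01  0.04  3.01] shift after rot [-0.01  0.04  3.01]
```

View pics/c4.png

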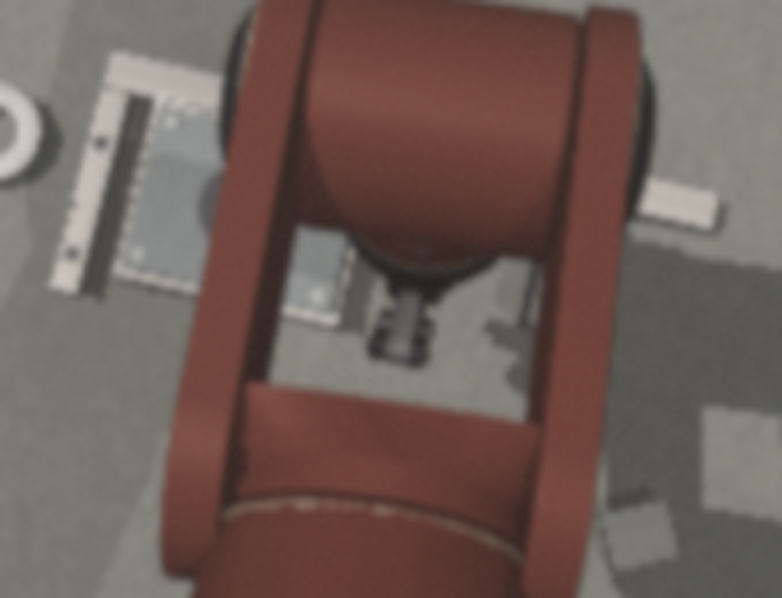

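The housing lies along the rail with about 16 mm of gap to the stop, its −y side near crop (345,290). The fingers are between it and the jaw, so I can descend and push.

```bash
python3 -m jog '[[0,0,0,0,0,1,0],[0,0,0,0,0,1,0],[0,0,0,0,0,0.7,0],[0,0,0,0,0,0.3,0],[0,0,0,0.3,0,0,0]]'
python3 -m jog '[[0,0,0,0.2,0,0,0],[0,0,0,0.2,0,0,0],[0,0,0,0.2,0,0,0],[0,0,0,0.12,0,0,0],[0,0,0,0.1,0,0,0]]'
python3 -m jog '[[0,0,0,0.1,0,0,0],[0,0,0,0,0,0,0]]'
python3 plan.py -50 -132 9 0
```

```text
t: 16.95
tool_pos: [0.5656, 0.0007, 0.0088]
tool_rot: [-2.458, -1.955, 0.001]
contact_force: [-0.2, -0.7, -0.5]
opening: 0.0428
grip_force: 0.0
t: 17.58
tool_pos: [0.5719, 0.0229, 0.0099]
tool_rot: [2.456, 1.955, -0.002]
contact_force: [-1.5, -6.3, 4.7]
opening: 0.0431
grip_force: 3.3
t: 17.82
tool_pos: [0.5727, 0.0261, 0.0099]
tool_rot: [2.457, 1.955, -0.001]
contact_force: [-1.1, -4.9, 3.3]
opening: 0.0425
grip_force: 2.4
t 17.82 fix [ -51.  -133.8] z 9.9 open 43 F [ 0.1 -5. ] | rot units [0.01 0.02 0.01] shift now [0.06 0.03 0.03] shift after rot [0.06 0.03 0.03]
```

```bash
python3 -m jog '[[0,0,0,0.08,0,0,0],[0,0,0,0,0,0,0]]'
python3 -m jog '[[0,0,0,0.08,0,0,0],[0,0,0,0,0,0,0]]'
python3 -m jog '[[0,0,0,0.06,0,0,0],[0,0,0,0,0,0,0]]'
python3 plan.py -50 -132 9 0
```

```text
t: 18.08
tool_pos: [0.5732, 0.0283, 0.0099]
tool_rot: [2.457, 1.955, -0.001]
contact_force: [-1.6, -4.4, 4.7]
opening: 0.0426
grip_force: 2.7
t: 18.32
tool_pos: [0.5738, 0.0306, 0.0099]
tool_rot: [2.457, 1.955, -0.001]
contact_force: [-0.6, -5.2, 2.7]
opening: 0.0424
grip_force: 2.7
t: 18.58
tool_pos: [0.5739, 0.031, 0.0099]
tool_rot: [2.455, 1.954, -0.005]
contact_force: [-3.6, -10.3, 4.0]
opening: 0.0431
grip_force: 5.3
t 18.57 fix [ -50.9 -128.7] z 9.9 open 43 F [ -1.2 -10.9] | rot units [0.01 0.06 0.01] shift now [-0.11  0.03  0.03] shift after rot [-0.11  0.03  0.03]
```

```bash
python3 -m jog '[[0,0,0,0.1,0,0,0],[0,0,0,0,0,0,0]]'
python3 plan.py -50 -132 9 0
python3 -m jog '[[0,0,0,-0.7,0,0,0],[0,0,0,-0.3,0,-1,0],[0,0,0,-0.5,0,-1,-1],[0,0,0,-1,0,-1,-1],[0,0,0,-1,0,0,-1]]'
python3 -m jog '[[0,0,0,-1,0,0,-1],[0,0,0,-1,0,0,-1],[0,0,0,0,0,0,-1]]'
python3 plan.py -40 -285 12 0
python3 -c "
from h import *
d=cam('top');crop(d,220,140,390,270,4.6,'pics/c5.png')"
```

```text
t: 18.82
tool_pos: [0.5738, 0.0311, 0.01]
tool_rot: [2.452, 1.953, -0.014]
contact_force: [-7.5, -20.1, 7.1]
opening: 0.043
grip_force: 10.7
t 18.82 fix [ -51.  -128.6] z 10.0 open 43 F [ -2.8 -21.3] | rot units [-0.    0.12  0.02] shift now [-0.11  0.03  0.03] shift after rot [-0.11  0.03  0.03]
t: 19.45
tool_pos: [0.5527, -0.067, 0.1025]
tool_rot: [2.454, 1.954, 0.008]
contact_force: [1.6, -0.5, -1.3]
opening: -0.0001
grip_force: 0.0
t: 19.82
tool_pos: [0.5368, -0.1257, 0.0989]
tool_rot: [-2.461, -1.952, -0.001]
contact_force: [0.0, 0.5, -0.0]
opening: -0.0
grip_force: 0.0
t 19.82 fix [ -51.7 -289.7] z 98.9 open 0 F [-0.1  0.5] | rot units [ 0.   -0.01 -0.03] shift now [0.15 0.39 2.9 ] shift after rot [0.16 0.39 2.9 ]
```

View pics/c5.png

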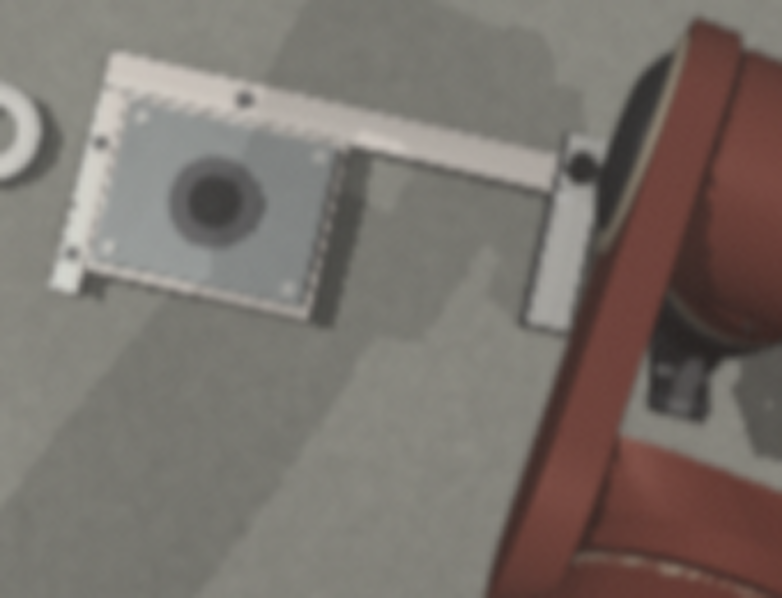

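The housing sits flush: both gaps to the rail and the stop are closed, and the jaw is untouched at (565,240). The shut fingers are now behind the jaw, so I'll descend and push its back.

```bash
python3 -m jog '[[0,0,0,0,0.65,1,-1],[0,0,0,0,0,1,-1],[0,0,0,0,0,0.6,-1],[0,0,0,0,0,0.2,-1],[0,0,0,0.2,0,0,-1]]'
python3 plan.py -32 -156 12 0
python3 -m jog '[[0,0,0,0.25,0,0,-1],[0,0,0,0.25,0,0,-1],[0,0,0,0.25,0,0,-1],[0,0,0,0.25,0,0,-1],[0,0,0,0.25,0,0,-1]]'
python3 plan.py -32 -156 12 0
```

```text
t: 20.5
tool_pos: [0.5578, -0.1227, 0.0152]
tool_rot: [2.459, 1.956, 0.0]
contact_force: [1.0, -0.8, -0.3]
opening: -0.0002
grip_force: 0.0
t 20.5 fix [ -32.  -282.1] z 15.2 open 0 F [ 1.2 -0.5] | rot units [ 0. -0.  0.] shift now [4.2  0.   0.11] shift after rot [4.2  0.   0.11]
t: 21.12
tool_pos: [0.5666, -0.0865, 0.0156]
tool_rot: [2.457, 1.955, 0.0]
contact_force: [0.7, -3.2, 1.7]
opening: 0.0004
grip_force: 1.4
t 21.12 fix [ -31.6 -244.8] z 15.6 open 0 F [ 1.4 -2.9] | rot units [0.01 0.01 0.01] shift now [ 2.96 -0.01  0.12] shift after rot [ 2.96 -0.01  0.12]
```

```bash
python3 -m jog '[[0,0,0,0.3,0,0,-1],[0,0,0,0.3,0,0,-1],[0,0,0,0.3,0,0,-1],[0,0,0,0.3,0,0,-1],[0,0,0,0.3,0,0,-1]]'
python3 -m jog '[[0,0,0,0.3,0,0,-1],[0,0,0,0.3,0,0,-1],[0,0,0,0.2,0,0,-1],[0,0,0,0.15,0,0,-1],[0,0,0,0.1,0,0,-1]]'
python3 -m jog '[[0,0,0,0.1,0,0,-1],[0,0,0,0.08,0,0,-1],[0,0,0,0,0,0,-1]]'
python3 plan.py -32 -154 12 0
```

```text
t: 21.75
tool_pos: [0.5763, -0.042, 0.015]
tool_rot: [2.458, 1.956, 0.0]
contact_force: [0.8, -4.1, 1.0]
opening: 0.0001
grip_force: 1.4
t: 22.38
tool_pos: [0.5831, -0.0117, 0.0149]
tool_rot: [-2.458, -1.956, 0.0]
contact_force: [0.7, -2.6, 0.9]
opening: -0.0002
grip_force: 1.3
t: 22.75
tool_pos: [0.5841, -0.0063, 0.0148]
tool_rot: [-2.458, -1.955, 0.0]
contact_force: [-0.3, -0.9, 0.5]
opening: -0.0001
grip_force: 0.5
t 22.75 fix [ -32.6 -162.7] z 14.8 open 0 F [-0.1 -1. ] | rot units [-0.01 -0.01  0.01] shift now [0.29 0.02 0.09] shift after rot [0.29 0.02 0.09]
```

```bash
python3 -m jog '[[0,0,0,0.1,0,0,-1],[0,0,0,0.1,0,0,-1],[0,0,0,0,0,0,-1]]'
python3 -m jog '[[0,0,0,0.06,0,0,-1],[0,0,0,0,0,0,-1]]'
python3 -m jog '[[0,0,0,0.06,0,0,-1],[0,0,0,0,0,0,-1]]'
python3 plan.py -32 -154 12 0
```

```text
t: 23.12
tool_pos: [0.5855, -0.0003, 0.0148]
tool_rot: [-2.458, -1.956, 0.0]
contact_force: [-0.1, -0.1, 0.3]
opening: -0.0001
grip_force: 0.5
t: 23.38
tool_pos: [0.5859, 0.0012, 0.0148]
tool_rot: [-2.458, -1.956, 0.0]
contact_force: [-0.7, -1.0, -0.5]
opening: 0.0003
grip_force: 0.8
t: 23.62
tool_pos: [0.5863, 0.0029, 0.0148]
tool_rot: [-2.458, -1.956, 0.001]
contact_force: [-0.9, -1.5, -0.0]
opening: -0.0
grip_force: 0.9
t 23.62 fix [ -32.5 -153.3] z 14.8 open 0 F [-0.5 -1.6] | rot units [-0.01 -0.    0.01] shift now [-0.02  0.02  0.09] shift after rot [-0.02  0.02  0.09]
```

```bash
python3 -m jog '[[0,0,0,0.06,0,0,-1],[0,0,0,0,0,0,-1]]'
python3 -m jog '[[0,0,0,0.06,0,0,-1],[0,0,0,0,0,0,-1]]'
python3 -m jog '[[0,0,0,0.05,0,0,-1],[0,0,0,0,0,0,-1]]'
python3 plan.py -32 -152 12 0
```

```text
t: 23.88
tool_pos: [0.5864, 0.0032, 0.0149]
tool_rot: [2.457, 1.956, -0.004]
contact_force: [-2.7, -7.1, 0.9]
opening: -0.0002
grip_force: 3.6
t: 24.12
tool_pos: [0.5864, 0.0033, 0.0149]
tool_rot: [2.455, 1.955, -0.009]
contact_force: [-4.5, -12.5, 1.8]
opening: -0.0002
grip_force: 6.6
t: 24.38
tool_pos: [0.5864, 0.0033, 0.0149]
tool_rot: [2.454, 1.954, -0.013]
contact_force: [-5.3, -16.9, 3.0]
opening: -0.0002
grip_force: 9.2
t 24.38 fix [ -32.5 -152.8] z 14.9 open 0 F [ -1.4 -17.7] | rot units [-0.02  0.1   0.02] shift now [0.03 0.02 0.1 ] shift after rot [0.03 0.02 0.1 ]
```

Solid contact at 17 N. I'll back off, lift clear and look.

```bash
python3 -m jog '[[0,0,0,-0.5,0,0,-1],[0,0,0,-0.8,0,0,-1],[0,0,0,0,0,-1,-1],[0,0,0,-0.5,0,-1,-1],[0,0,0,-1,0,-1,-1]]'
python3 -m jog '[[0,0,0,-1,-0.7,-0.5,-1],[0,0,0,-1,-0.7,0,-1],[0,0,0,-1,-0.5,0,-1],[0,0,0,-1,0,0,-1],[0,0,0,0,0,0,-1]]'
python3 -c "
from h import *
d=cam('top');crop(d,220,140,390,270,4.6,'pics/c6.png')
d=cam('scene');crop(d,240,140,440,290,4,'pics/s6.png')"
```

```text
t: 25.0
tool_pos: [0.569, -0.0736, 0.106]
tool_rot: [-2.456, -1.958, -0.003]
contact_force: [-0.5, -1.0, 0.2]
opening: 0.0001
grip_force: 0.0
t: 25.62
tool_pos: [0.4863, -0.1793, 0.1203]
tool_rot: [2.461, 1.952, 0.002]
contact_force: [0.9, 1.0, -0.0]
opening: 0.0001
grip_force: 0.0
```

View pics/c6.png

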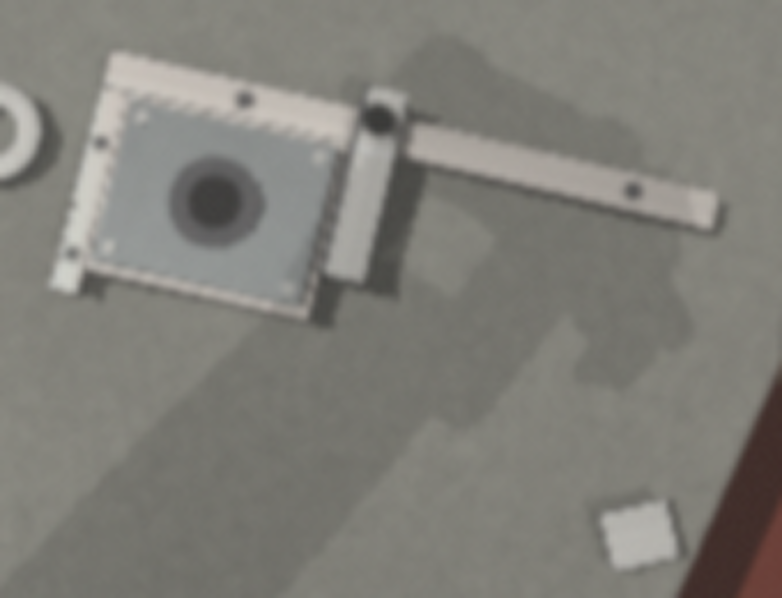

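View pics/s6.png

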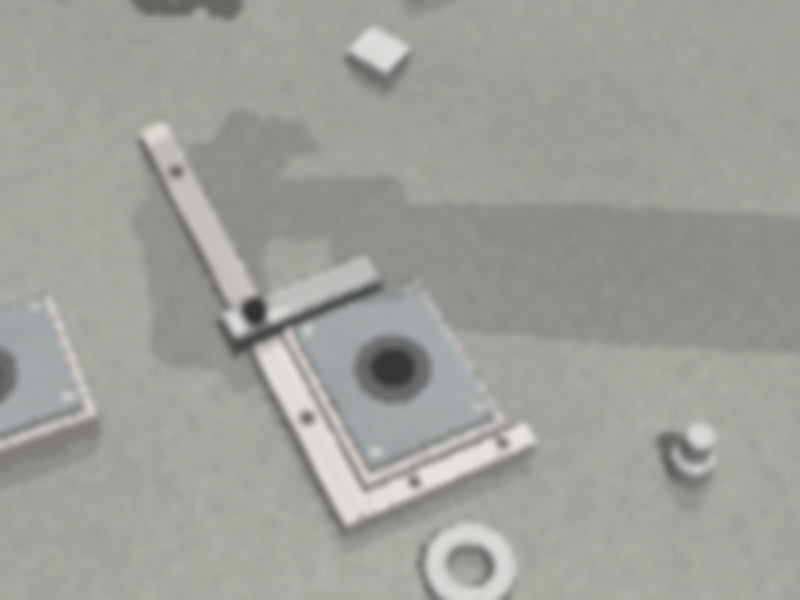

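Both views show the housing flush in the corner (top crop (215,200)) with the jaw against its −y side (350,215). The gauge block, ring and plug have not moved, and the arm is clear. I'm handing in.

```bash
python3 -c "
from station import finish_job
print(finish_job())"
```

```text
the job is handed in; nothing more can be done
None
```

The housing was pushed flush against the rail and end stop, the jaw was pushed from behind until it trapped it there, and the job was handed in at about 26 s with the arm clear and the nearby gauges (ring, plug, gauge block) still in place in the last pictures.

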